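# Close the carton and hold the keeper four clicks on

### The job

Close the carton in the gluing jig: fold its short flap down flat first, then the long flap flat over it. Then swing the jig's ratchet lever exactly four clicks on from its rest stop, counting them and never going past the fourth, so that the keeper slides over the shut flaps, and finish while still holding the lever there, because it springs back if let go. Do not disturb the sanding block, the tape roll and the wood offcut lying nearby.

Things in the scene. Friction and masses are not known exactly. Their poses are not given: they have to be found in the camera images.
- jig: Fixed gluing jig on a plywood baseboard 170 x 240 mm; origin on the bench, x across the baseboard (away from the robot at yaw 0), y left, z up. At jig (0, +65) mm stands an open cardboard carton 110 x 110 mm, rim 82 mm above the bench; at jig (0, -48) mm a wooden post with the ratchet. Only the flaps, the lever and the keeper it drives can move.
- short_flap_hinge (a point): Middle of the crease of the short flap, on the carton's far rim (jig +x side), 83 mm above the bench. The crease runs along jig y. The flap is cardboard, 50 mm long from crease to free edge, 106 mm wide, 3 mm thick.
- short_flap (a joint): Angle of the short flap: 0 = flat shut (pointing to jig -x), grows as it opens; 1.57 = upright, more = leaning outward over the far side. Starts at about 1.45 to 1.9. The crease is stiff: the flap stays where it is left; about 1 N at its edge moves it.
- short_flap_edge (a point): Middle of the short flap's free edge.
- long_flap_hinge (a point): Middle of the crease of the long flap, on the carton's near rim (jig -x side), 86.5 mm above the bench. The crease runs along jig y. The flap is cardboard, 85 mm long, 106 mm wide, 3 mm thick; shut, it lies over the short flap with its top 88 mm above the bench.
- long_flap (a joint): Angle of the long flap: 0 = flat shut (pointing to jig +x), grows as it opens; 1.57 = upright, more = leaning outward over the near side. Starts at about 1.45 to 1.9. Stiff crease as the other.
- long_flap_edge (a point): Middle of the long flap's free edge.
- lever_pivot (a point): Point on the vertical axis of the ratchet lever, at the height of the handle's grip (145 mm above the bench). Below it lie a pin wheel of 44 mm radius and the lever arm (top 117 mm above the bench); the hub's top is 125 mm above the bench.
- lever_handle (a point): Centre of the lever's handle, an upright round wooden peg of 18 mm diameter that stands from 117 to 169 mm above the bench, 90 mm from the pivot; the point is at 145 mm. The peg does not spin on the arm.
- ratchet (a joint): Lever angle, rad: 0 at the rest stop (handle at 222 degrees counter-clockwise from jig x), growing counter-clockwise seen from above. One click is 0.2094 (12 degrees), four are 0.838 (handle straight out along jig -y); end stop at eight. It does not lock: a spring pulls it back to 0, 2 to 9 N at the handle, easing to 2-3 N as each click drops in and jumping to 7-9 N just past it.
- keeper_tip (a point): Middle of the leading end of the keeper, a steel tongue 18 mm wide and 4 mm thick, 92 mm above the bench, that the lever slides along jig +y, 6.3 mm a click, over the shut flaps. At rest it ends 5 mm short of the carton.
- sanding_block: Loose sanding block, 61 x 105 x 31 mm, origin under its centre; a bystander.
- tape_roll: Loose roll of tape, 103 mm across, 26 mm high, lying flat, origin under its centre; a bystander.
- offcut: Loose wood offcut, 50 x 60 x 22 mm, origin under its centre; a bystander.

How it is judged (in metres and radians):
On the way, in this order (a step that is already met when the one before it is completed fails the run):
1. the short flap lies shut while the long flap is still open and the lever is at rest (value of joint short_flap below 0.15 rad and value of joint long_flap above 0.6 rad and value of joint ratchet below 0.12 rad), for 0.2 s.
2. both flaps lie shut, the lever still at rest (value of joint each of short_flap, long_flap below 0.15 rad and value of joint ratchet below 0.12 rad), for 0.2 s.
3. the fingers hold the lever four clicks on (value of joint ratchet between 0.745 and 0.93 rad and contact force between the fingers and ratchet above 0.5 N), for 0.3 s.
At the end, for the whole second after the job is handed in: Both flaps are shut (within 0.15 rad of flat), and the fingers hold the lever still, pressing on it with more than 0.5 N, at the fourth click (0.745 to 0.93 rad) (all of step 3 and velocity of joint ratchet between -0.15 and 0.15 rad/s and value of joint each of short_flap, long_flap below 0.15 rad); the arm keeps its last pose, push and grip.
It fails at once if the lever goes past the fourth click (beyond 0.96 rad) (value of joint ratchet above 0.96 rad).
It fails at once if the lever is advanced (beyond 0.2 rad) while a flap stands open (value of joint ratchet above 0.2 rad and value of joint any of short_flap, long_flap above 0.3 rad).
It fails at once if the sanding block, tape roll or offcut is moved more than 30 mm (distance of any of sanding_block, tape_roll, offcut from where it was at the start of the episode above 0.03 m).
It also fails if it takes over 51 s, if anything falls off the work surface, if the arm or the gripper's body presses on something with over 40 N, if the wrist force passes 120 N, or if a joint passes its speed limit or range.

### The arm

A 6-joint arm with a two-finger parallel gripper is mounted at the origin on the work surface; the furniture and walls round the work are solid. World frame = base frame: x ahead of the robot, y to its left, z up, the work surface at z = 0. Lengths are in m, angles in degrees, forces in N, time in s.
With the tool pointing down it reaches from about 0.25 to 0.725 m from the base axis. Payload 9.7 kg.
Tool frame: the origin (TCP) lies midway between the tips of the shut fingers; the grasp point (between the pads) lies 19 mm behind it (bot.grasp_offset is the distance from the TCP to the grasp point, in m); z points along the fingers, x is the direction in which the jaws open and shut, and the axes are right-handed (so a half turn about z gives the same grasp; the last joint's range is limited). The gripper opens to 85 mm and grips with 20 to 120 N. Pads are 22 mm wide; open, the fingers measure 114 mm over their backs; the gripper's body (76 mm by 85 mm) begins 54 mm behind the grasp point. The pads swing forward as they close: fully open they stand 13 mm farther back than shut.
Start: joints at [63.598, 4.979, 10.078, 95.1, 0, 90], TCP at [0.245, 0.493, 0.231] pointing down, gripper open.
Joint ranges: [-179.16, 179.16], [-48.56, 103.87], [-65.8, 70.77], [-126.05, 130.52], [-82.76, 87.17], [-180, 180]. Speed limits (degrees/s): [127.2, 127.2, 147.25, 180, 180, 180].

### API

Orientations are given as [roll, pitch, yaw] about the fixed x, y, z axes, in that order (R = Rz(yaw) Ry(pitch) Rx(roll)).
In Python, from workcell import bot gives the robot as it stands.
- The arm moves only by the tool send_rows, never from a script. Its argument "targets" is a list of rows, each a list of 5 numbers: the closure, from 0 (fully open) to 1 (shut), then the shift along the world's x, y, z in mm, then the turn about the world's z in degrees. A call has 1 to 10 rows; each row is the pose to reach, as a shift and turn from the pose commanded when the call began; what a row does not reach only later rows make up. A row lasts 1/8 s, in which the tool goes at most 62.5 mm and 10.7 degrees, less where a joint would pass 70% of its speed; a pose out of reach is approached as far as the arm can. A call with a gripper value outside its range is refused whole. The fingers move at their own pace and stop on an object; "squeeze" is the grip in N (left out, the last holds). Time passes only in rows, so rows that repeat a pose let the fingers close. It gives the time, the measured TCP pose, the force and the opening at its end, in the units of the state.
- bot.get_obs(): the state, without advancing time (a new reading comes with each control period).
- bot.camera(name): name is "scene" or "top"; returns a dict with "pixels" (480x640x3 uint8, red, green, blue), "intrinsics" (3x3 intrinsics, pixels), "view" (4x4, takes a point from world to camera coordinates). Camera axes: x right, y down, z forward; pixel columns grow to the right and rows downward; lengths in m; the calibration is good to about 2 mm. A picture is of the moment at which its call begins. There is no depth.
- bot.job_done(): hands the job in, once; it reports no verdict.
The state is a dict: "time": time; "q": joint angles; "qd": joint speeds; "joint_efforts": joint torques, N m; "ee_pos": TCP position; "tcp_rot": TCP orientation; "wrist_force": force on the tool from outside, world axes, zero at the start; "torque": the same for the moment, N m; "opening": finger opening in m.
Only numpy, scipy, OpenCV 4.12 (cv2) and the standard library are available. Lean on these libraries where they do the work, as an engineer would, in place of code of your own. Each camera call takes 0.05 s, during which the arm holds its last target.

## Working session

There is one attempt and no reset: what is moved stays moved. The work goes in short steps, Python scripts to look and compute and a tool call to move; the robot and the scene stay as the last step left them, time stands still between calls to the robot, and variables do not carry over. Pictures are saved under pics/ and viewed, and the job is handed in when it is done.

Besides the shell and the picture viewer there is one more tool, called after ">>>" by a JSON object that holds its "fn" and its "kwargs". send_rows: Moves the arm, as the interface text tells. Its arguments: {"type":"object","properties":{"targets":{"type":"array","items":{"type":"array","items":{"type":"number"}}},"squeeze":{"type":"number"}},"required":["targets"]}

```bash
mkdir -p pics; cat > h.py <<'E'
import numpy as np, cv2
from workcell import bot
def snap(name,fn):
    c=bot.camera(name); cv2.imwrite('pics/'+fn,cv2.cvtColor(c['pixels'],cv2.COLOR_RGB2BGR))
    np.savez('pics/'+fn+'.npz',K=c['intrinsics'],V=c['view'],P=c['pixels']); return c
def load(fn):
    d=np.load('pics/'+fn+'.npz'); return d['K'],d['V'],d['P']
def ray(K,V,u,v):
    R=V[:3,:3];t=V[:3,3]; o=-R.T@t; d=R.T@np.linalg.solve(K,[u,v,1.]); return o,d/np.linalg.norm(d)
def onz(K,V,u,v,z):
    o,d=ray(K,V,u,v); return o+d*(z-o[2])/d[2]
def proj(K,V,p):
    c=V[:3,:3]@np.asarray(p,float)+V[:3,3]; q=K@c; return q[:2]/q[2]
def tri(c1,p1,c2,p2):
    o1,d1=ray(*c1[:2],*p1);o2,d2=ray(*c2[:2],*p2)
    A=np.stack([d1,-d2],1); s=np.linalg.lstsq(A,o2-o1,rcond=None)[0]
    a=o1+s[0]*d1;b=o2+s[1]*d2; return (a+b)/2,np.linalg.norm(a-b)
E
python3 - <<'E'
from h import *
for n in ('scene','top'):
    c=snap(n,n+'0.png'); V=c['view']; print(n,-V[:3,:3].T@V[:3,3],V[2,:3],c['intrinsics'][0,0])
o=bot.get_obs(); print(o)
E
```

```text
scene [0.39549212 0.71439044 0.87434501] [ 0.14137456 -0.65124001 -0.7455868 ] 464.25762961740554
top [0.42185265 0.02017325 1.14408018] [ 0.12177766 -0.00609814 -0.99253867] 594.8931030874439
{'time': 0.1, 'q': array([6.35987149e+01, 5.00819150e+00, 1.00394167e+01, 9.50992010e+01,
       3.36791318e-04, 8.99993604e+01]), 'qd': array([ 0.04284446,  0.03120477,  0.19638493,  0.11095165, -0.09327692,
       -0.0704732 ]), 'joint_efforts': array([ 6.44564861e-04, -5.21561265e+01,  4.65654051e+01,  1.60651153e-02,
        1.28725600e-05, -2.29636129e-05]), 'ee_pos': array([0.24446988, 0.49245742, 0.23065542]), 'tcp_rot': array([-1.79999662e+02,  6.79757913e-02,  6.35993545e+01]), 'wrist_force': array([0.36760663, 1.09716033, 0.64612435]), 'torque': array([ 0.07045814, -0.02075791,  0.0022291 ]), 'opening': 0.08548857837704282}
```

View pics/scene0.png

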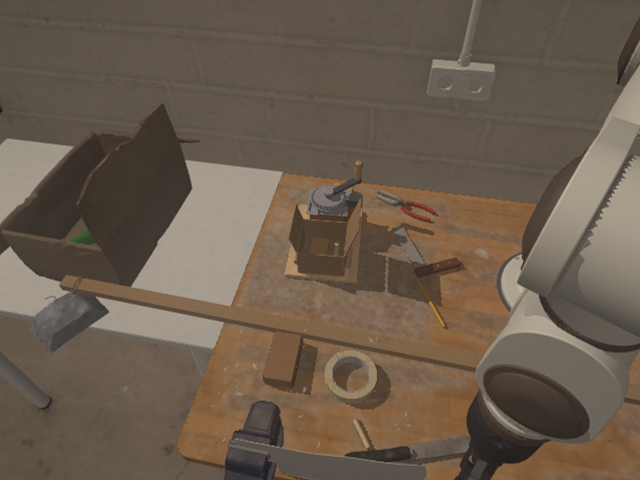

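View pics/top0.png

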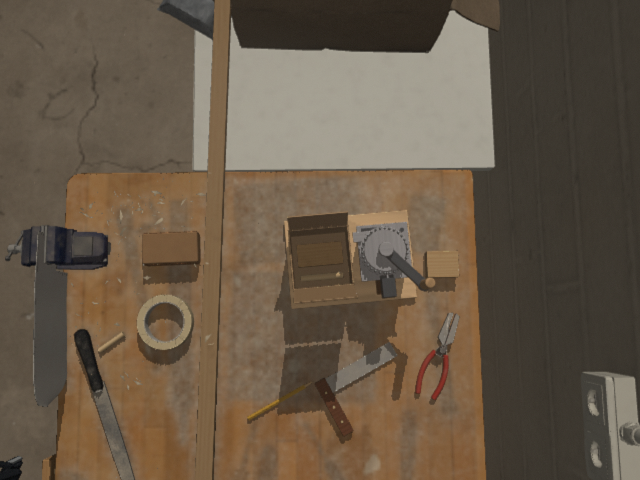

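```bash
python3 - <<'E'
from h import *
K,V,P=load('top0.png'); im=cv2.cvtColor(P,cv2.COLOR_RGB2BGR)
cv2.imwrite('pics/t0c.png',cv2.resize(im[190:330,270:470],None,fx=4,fy=4,interpolation=cv2.INTER_CUBIC))
K,V,P=load('scene0.png'); im=cv2.cvtColor(P,cv2.COLOR_RGB2BGR)
cv2.imwrite('pics/s0c.png',cv2.resize(im[150:290,270:390],None,fx=4.2,fy=4.2,interpolation=cv2.INTER_CUBIC))
E
```

```text
(no output)
```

View pics/t0c.png

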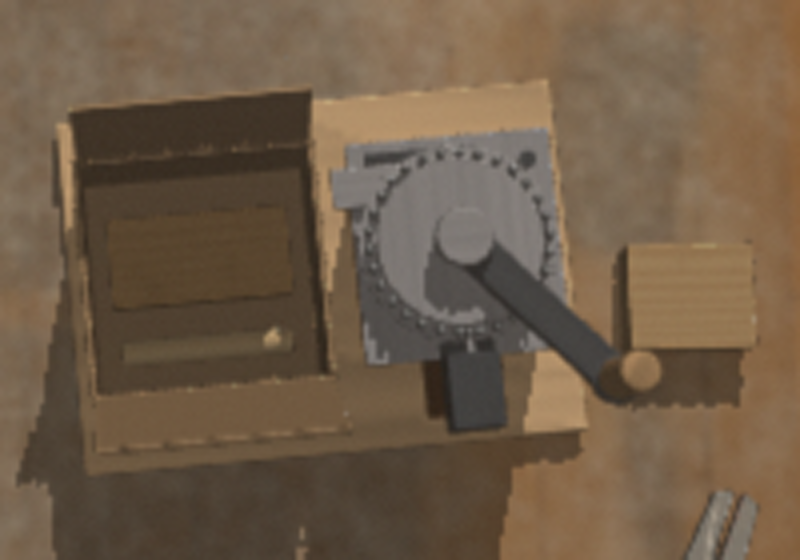

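View pics/s0c.png

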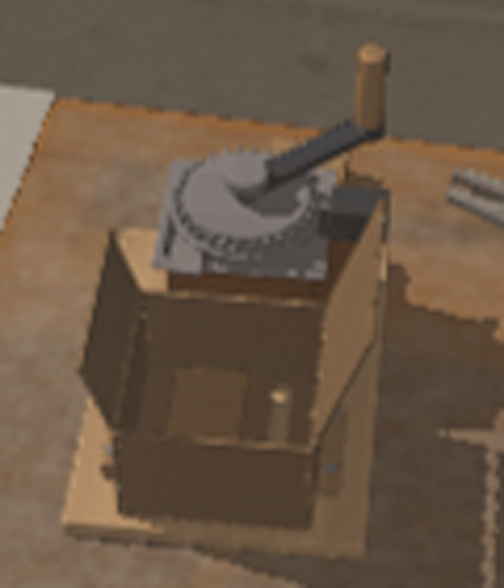

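```bash
cat > m.py <<'E'
from h import *
T=load('top0.png');S=load('scene0.png')
tp=lambda u,v:(u/4+270-.375,v/4+190-.375)
sp=lambda u,v:(u/4.2+270-.38,v/4.2+150-.38)
E
python3 - <<'E'
from m import *
np.set_printoptions(precision=4,suppress=True)
for n,a,b in [('pegtop',tp(640,370),sp(372,50)),('hubtop',tp(465,235),sp(250,172)),
 ('SF edge right',tp(310,92),sp(113,232)),('SF edge left',tp(72,110),sp(82,372)),
 ('SF crease L',tp(82,165),sp(120,430)),('SF crease R',tp(312,148),sp(145,290)),
 ('LF edge R',tp(350,430),sp(386,200)),('LF edge L',tp(97,450),sp(378,335)),
 ('LF crease R',tp(335,378),sp(328,300)),('LF crease L',tp(95,396),sp(313,445)),('board fr',tp(547,82),None),('board nr',tp(585,430),None),('board nl',tp(88,472),sp(362,555))]:
    if b: print(n,*tri(T,a,S,b))
    else: print(n,onz(T[0],T[1],*a,.015))
# beam
for z in (0,.02,.05,.1,.15,.2,.25,.3,.4):
    p=[onz(T[0],T[1],u,v,z) for u,v in((229,50),(222,170),(216,470))]
    p2=[onz(T[0],T[1],u,v,z) for u,v in((214,50),(208,170),(195,470))]
    print(z,[proj(S[0],S[1],x).round() for x in p],[proj(S[0],S[1],x).round() for x in p2],p[1][:2],p[2][:2])
E
python3 - <<'E'
from m import *
im=cv2.cvtColor(S[2],cv2.COLOR_RGB2BGR)
cv2.imwrite('pics/s0b.png',cv2.resize(im[260:400,40:300],None,fx=3,fy=3))
E
```

```text
pegtop [ 0.4858 -0.1766  0.1644] 0.0006017797584374688
hubtop [ 0.5467 -0.112   0.1179] 0.002778155318444735
SF edge right [ 0.611  -0.0454  0.1213] 0.000678934111455779
SF edge left [0.6039 0.0585 0.1194] 0.0017406353540934036
SF crease L [0.5864 0.0558 0.0734] 0.002166376719960104
SF crease R [ 0.5944 -0.0488  0.0748] 0.0007371618603305423
LF edge R [ 0.4618 -0.0568  0.1605] 0.0010636194205123684
LF edge L [0.4531 0.0474 0.166 ] 0.00387834751372413
LF crease R [ 0.4894 -0.057   0.0783] 0.0007706552700426639
LF crease L [0.4815 0.0506 0.078 ] 0.0013191817370220387
board fr [ 0.6347 -0.1666  0.015 ]
board nr [ 0.4671 -0.1796  0.015 ]
board nl [ 0.4501  0.0566 -0.0038] 0.000617008070018777
0 [array([127., 289.]), array([227., 310.]), array([489., 357.])] [array([121., 299.]), array([222., 320.]), array([490., 375.])] [0.7215 0.1917] [0.1525 0.1985]
0.02 [array([129., 283.]), array([228., 304.]), array([490., 351.])] [array([122., 294.]), array([224., 314.]), array([490., 368.])] [0.7162 0.1887] [0.1572 0.1954]
0.05 [array([131., 275.]), array([230., 295.]), array([490., 341.])] [array
[... 375 characters left out ...]
1., 319.])] [0.6822 0.1692] [0.1878 0.1751]
0.2 [array([145., 226.]), array([241., 244.]), array([491., 283.])] [array([140., 235.]), array([237., 253.]), array([491., 298.])] [0.6691 0.1617] [0.1996 0.1673]
0.25 [array([151., 208.]), array([245., 225.]), array([491., 261.])] [array([145., 216.]), array([242., 233.]), array([492., 275.])] [0.656  0.1542] [0.2113 0.1595]
0.3 [array([157., 188.]), array([250., 203.]), array([492., 238.])] [array([152., 196.]), array([246., 211.]), array([492., 251.])] [0.6429 0.1467] [0.2231 0.1517]
0.4 [array([171., 142.]), array([260., 155.]), array([493., 184.])] [array([166., 148.]), array([257., 162.]), array([493., 195.])] [0.6167 0.1317] [0.2467 0.1361]
```

View pics/s0b.png

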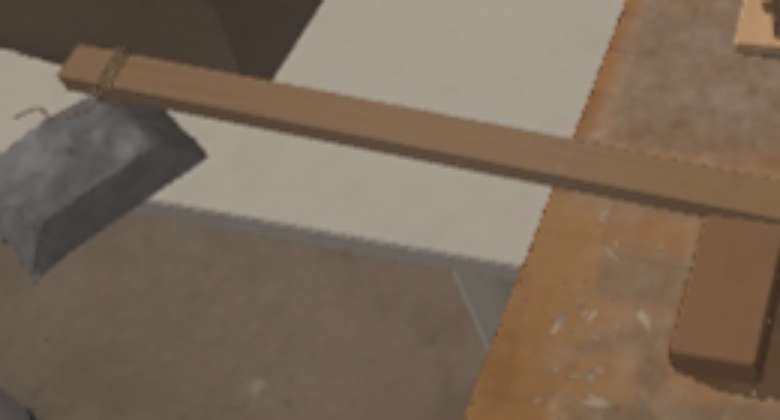

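```bash
python3 - <<'E'
from m import *
np.set_printoptions(precision=4,suppress=True)
z=lambda p,h:onz(T[0],T[1],*tp(*p),h)[:2]
sl,sr=z((82,165),.083),z((312,148),.083); ll,lr=z((95,396),.0865),z((335,378),.0865)
print(sl,sr,ll,lr,np.linalg.norm(sl-sr),np.linalg.norm(ll-lr), np.linalg.norm((sl+sr-ll-lr)/2))
for d in (sl-sr,ll-lr): print(np.degrees(np.arctan2(-d[0],d[1])))
yaw=np.radians(4.35); R=np.array([[np.cos(yaw),-np.sin(yaw)],[np.sin(yaw),np.cos(yaw)]])
cc=(sl+sr+ll+lr)/4
hub=z((465,235),.125); peg=z((641,370),.169)
print('carton c',cc,'hub',hub,'peg',peg)
O=cc-R@[0,.065]; print('O from carton',O,'from hub',hub-R@[0,-.048],'dist',np.linalg.norm(cc-hub),'peg-hub',np.linalg.norm(peg-hub),np.degrees(np.arctan2(*(peg-hub)[::-1]))-4.35)
for n,p in dict(fr=(547,82),nr=(585,430),nl=(88,472)).items(): print(n,(R.T@(z(p,.0)-O)),(R.T@(z(p,.015)-O)))
# scene-camera estimate of same at known z
zs=lambda p,h:onz(S[0],S[1],*sp(*p),h)[:2]
print('scene: ',zs((120,430),.083),zs((145,290),.083),zs((313,445),.0865),zs((328,300),.0865),zs((250,172),.125),zs((372,50),.169))
E
```

```text
[0.586  0.0556] [ 0.5927 -0.0483] [0.4817 0.0504] [ 0.4885 -0.0564] 0.10408586150558523 0.10698850262494174 0.10449020393312804
3.6775543959158155
3.6621172501166095
carton c [0.5372 0.0003] hub [ 0.5472 -0.111 ] peg [ 0.4852 -0.1761]
O from carton [ 0.5422 -0.0645] from hub [ 0.5436 -0.0631] dist 0.11173040019525124 peg-hub 0.08995294959934558 -137.92744319713054
fr [ 0.0872 -0.1115] [ 0.0845 -0.1089]
nr [-0.0832 -0.1118] [-0.0836 -0.1091]
nl [-0.0825  0.1276] [-0.0829  0.1271]
scene:  [0.5831 0.0637] [ 0.5927 -0.041 ] [0.4799 0.0577] [ 0.4888 -0.0491] [ 0.5439 -0.1042] [ 0.4856 -0.1708]
```

>>> {"fn": "send_rows", "kwargs": {"targets": [[1,0,0,60,0],[1,40,-40,100,-8],[1,80,-90,100,-16],[1,120,-140,100,-24],[1,160,-190,100,-32],[1,200,-240,100,-40],[1,240,-290,100,-48],[1,280,-340,100,-56],[1,320,-390,100,-60],[1,360,-440,100,-60]]}}

```text
time: 1.35
ee_pos: [0.5943, 0.0647, 0.331]
tcp_rot: [-180.0, 0.0, 3.5]
wrist_force: [1.0, 1.0, 0.1]
opening: 0.0003
```

>>> {"fn": "send_rows", "kwargs": {"targets": [[1,20,-25,0,0],[1,50,-50,0,0],[1,50,-50,-40,0],[1,50,-50,-90,0],[1,50,-50,-130,0],[1,50,-50,-130,0],[1,50,-50,-130,0],[1,50,-50,-130,0]]}}

```text
time: 2.35
ee_pos: [0.6443, 0.0167, 0.2038]
tcp_rot: [180.0, -0.2, 3.6]
wrist_force: [-0.2, -0.7, 0.2]
opening: 0.0001
```

```bash
python3 - <<'E'
from h import *
a=snap('top','t1.png');b=snap('scene','s1.png'); o=bot.get_obs(); print(o['time'],o['ee_pos'],o['tcp_rot'],o['wrist_force'],o['q'])
for c in(a,b): print(proj(c['intrinsics'],c['view'],o['ee_pos']))
t=cv2.imread('pics/t1.png');s=cv2.imread('pics/s1.png')
cv2.imwrite('pics/c1.png',np.hstack([cv2.resize(t[170:310,270:390],None,fx=3.3,fy=3.3),cv2.resize(s[130:270,270:390],None,fx=3.3,fy=3.3)]))
E
```

```text
2.45 [0.64409141 0.01664139 0.20305072] [ 1.79994811e+02 -1.47612972e-01  3.60486820e+00] [ 0.21108838  0.4241111  -0.34161889] [1.47989412e+00 1.77671848e+01 2.17765890e+01 9.38617003e+01
 2.87706159e-04 8.78750330e+01]
[311.45771597 183.75850192]
[272.7711993  194.89129038]
```

View pics/c1.png

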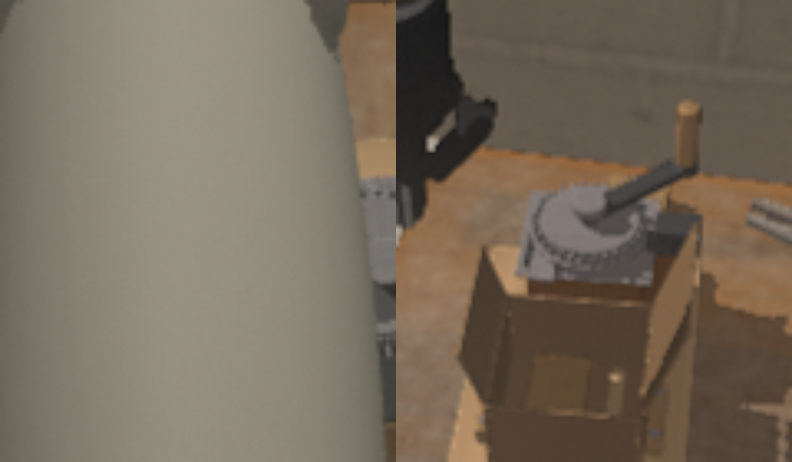

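```bash
python3 - <<'E'
import cv2
s=cv2.imread('pics/s1.png')
cv2.imwrite('pics/c1b.png',cv2.resize(s[130:250,210:330],None,fx=5,fy=5,interpolation=cv2.INTER_CUBIC))
E
```

```text
(no output)
```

View pics/c1b.png

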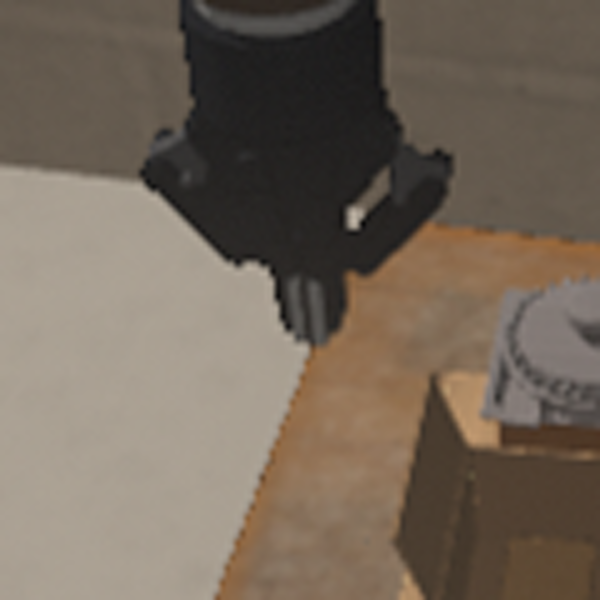

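```bash
python3 - <<'E'
from m import *
np.set_printoptions(precision=4,suppress=True)
print(proj(T[0],T[1],[.2445,.4925,.2307]))
t=cv2.imread('pics/top0.png');s=cv2.imread('pics/scene0.png')
cv2.imwrite('pics/c2.png',np.vstack([np.hstack([cv2.resize(t[290:450,230:470],None,fx=1.66,fy=1.66),cv2.resize(t[400:480,0:120],None,fx=3.3,fy=3.3)[:265]]),
 cv2.resize(s[180:340,370:500],None,fx=3.,fy=2)[:, :794] if 0 else np.hstack([cv2.resize(s[180:340,370:480],None,fx=2,fy=2),np.zeros((320,574,3),np.uint8)])]))
cv2.imwrite('pics/ct.png',cv2.resize(t[300:450,240:470],None,fx=3.4,fy=3.4,interpolation=cv2.INTER_CUBIC))
cv2.imwrite('pics/cs.png',cv2.resize(s[180:340,365:475],None,fx=3.7,fy=3.7,interpolation=cv2.INTER_CUBIC))
cv2.imwrite('pics/cg.png',cv2.resize(t[400:480,0:130],None,fx=5,fy=5,interpolation=cv2.INTER_CUBIC))
E
```

```text
[ -6.5285 446.4615]Traceback (most recent call last):
  File "<stdin>", line 5, in <module>
    return _nx.concatenate(arrs, 1, dtype=dtype, casting=casting)
           ~~~~~~~~~~~~~~~^^^^^^^^^^^^^^^^^^^^^^^^^^^^^^^^^^^^^^^
ValueError: all the input array dimensions except for the concatenation axis must match exactly, but along dimension 0, the array at index 0 has size 266 and the array at index 1 has size 264
```

```bash
python3 - <<'E'
from m import *
t=cv2.imread('pics/top0.png');s=cv2.imread('pics/scene0.png')
cv2.imwrite('pics/ct.png',cv2.resize(t[300:450,240:470],None,fx=3.4,fy=3.4,interpolation=cv2.INTER_CUBIC))
cv2.imwrite('pics/cs.png',cv2.resize(s[180:340,365:475],None,fx=3.7,fy=3.7,interpolation=cv2.INTER_CUBIC))
E
```

```text
(no output)
```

View pics/ct.png

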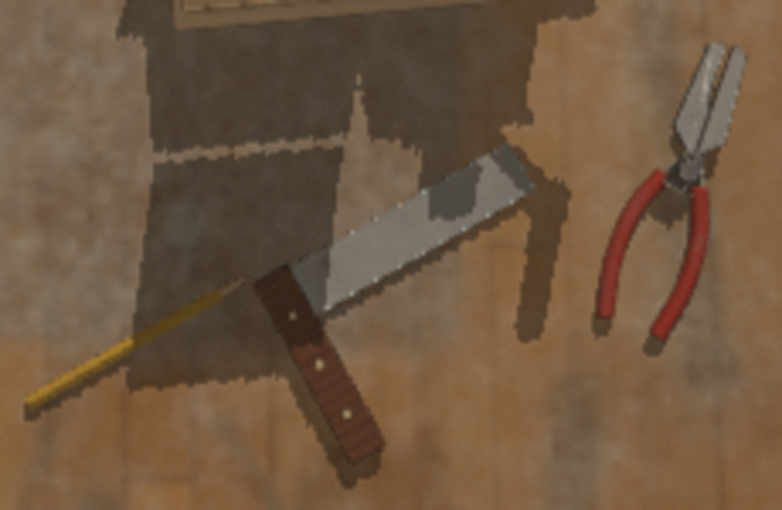

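View pics/cs.png

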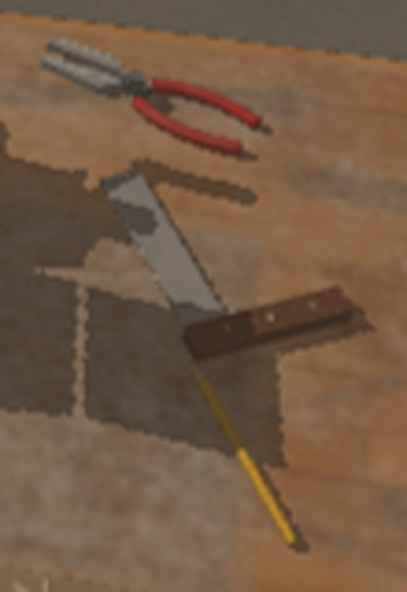

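```bash
python3 - <<'E'
from m import *
np.set_printoptions(precision=4,suppress=True)
f=lambda u,v:((u+.5)/3.4+240-.5,(v+.5)/3.4+300-.5)
g=lambda u,v:((u+.5)/3.7+365-.5,(v+.5)/3.7+180-.5)
for a,b,h in [((130,388),(283,465),0),((358,76),(38,270),0),((155,158),(80,412),0),((27,405),(295,545),.004),((518,340),(255,200),0),((602,332),(252,157),0),((654,350),(268,130),0)]:
    p=onz(T[0],T[1],*f(*a),h);q=onz(S[0],S[1],*g(*b),h);print(p[:2],q[:2],(q-p)[:2]*1000)
E
```

```text
[0.2526 0.0835] [0.2526 0.0883] [0.0573 4.8226]
[ 0.4218 -0.0452] [ 0.4163 -0.0381] [-5.5238  7.0953]
[0.3776 0.0691] [0.377  0.0723] [-0.6029  3.2383]
[0.2448 0.1398] [0.2451 0.1461] [0.3045 6.298 ]
[ 0.2759 -0.1311] [ 0.2771 -0.1291] [1.1702 2.0556]
[ 0.2797 -0.1777] [ 0.2806 -0.1704] [0.9498 7.3602]
[ 0.2696 -0.2062] [ 0.2704 -0.1997] [0.8099 6.5145]
```

>>> {"fn": "send_rows", "kwargs": {"targets": [[1,8,-11,-30,0],[1,8,-11,-65,0],[1,8,-11,-96,0],[1,-10,-11,-96,0],[1,-24,-11,-94,0],[1,-38,-11,-92,0],[1,-48,-11,-92,0],[1,-58,-11,-92,0],[1,-58,-11,-92,0]]}}

```text
time: 3.58
ee_pos: [0.5848, 0.0056, 0.1096]
tcp_rot: [-180.0, -0.0, 3.6]
wrist_force: [-0.8, 0.6, 1.2]
opening: 0.0003
```

```bash
cat > v.py <<'E'
from h import *
import sys
n=sys.argv[1]; u0,v0,u1,v1=map(int,sys.argv[3:7])
c=snap(sys.argv[2],n+'.png'); o=bot.get_obs(); print(o['time'],o['ee_pos'].round(4),o['tcp_rot'].round(1),o['wrist_force'].round(1),round(o['opening'],4))
im=cv2.imread('pics/'+n+'.png')[v0:v1,u0:u1]; f=min(800/im.shape[1],600/im.shape[0],4)
cv2.imwrite('pics/'+n+'c.png',cv2.resize(im,None,fx=f,fy=f,interpolation=cv2.INTER_CUBIC)); print(f)
E
python3 v.py s2 scene 260 140 400 290
```

```text
3.625 [0.5852 0.0056 0.1095] [-180.    -0.     3.6] [ 0.8 -0.3  0.1] -0.0003
4.0
```

View pics/s2c.png

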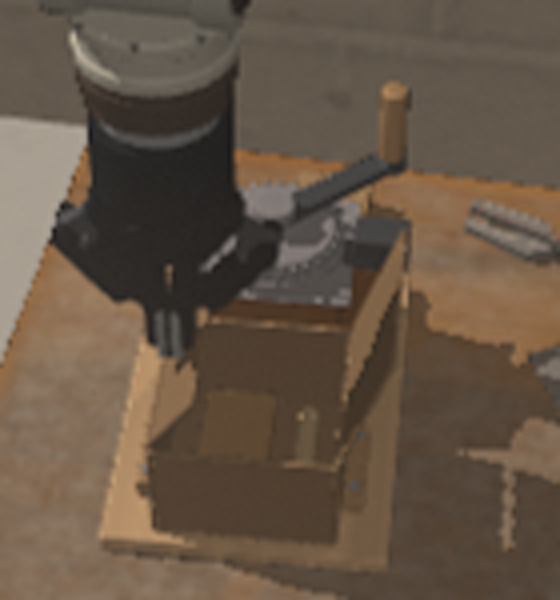

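>>> {"fn": "send_rows", "kwargs": {"targets": [[1,-5,0,-2,0],[1,-9,0,-5,0],[1,-13,0,-10,0],[1,-16,0,-15,0],[1,-18,0,-20,0],[1,-18,0,-23,0],[1,-18,0,-24,0],[1,-18,0,-24,0],[1,-18,0,-24,0]]}}

```text
time: 4.75
ee_pos: [0.5675, 0.0056, 0.0853]
tcp_rot: [-180.0, -0.0, 3.6]
wrist_force: [0.1, -0.6, -0.1]
opening: 0.0001
```

```bash
python3 v.py s3 scene 260 140 400 290
```

```text
4.8 [0.5675 0.0056 0.0853] [-180.    -0.     3.6] [-0.4  0.  -0.2] -0.0001
4.0
```

View pics/s3c.png

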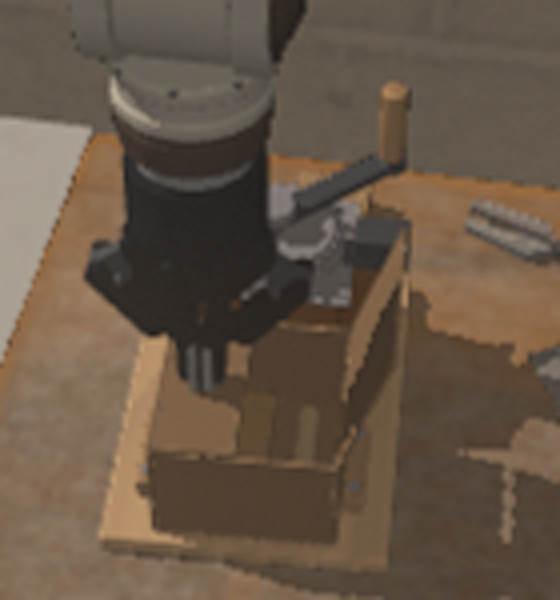

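>>> {"fn": "send_rows", "kwargs": {"targets": [[1,0,0,-1,0],[1,0,0,-1,0],[1,0,0,40,0],[1,0,0,85,0],[1,0,0,125,0],[1,-50,0,125,0],[1,-100,0,125,0],[1,-150,0,125,0],[1,-155,0,80,0],[1,-155,0,50,0]]}}

```text
time: 6.05
ee_pos: [0.4116, 0.0056, 0.1342]
tcp_rot: [180.0, -0.0, 3.6]
wrist_force: [0.9, -0.2, 0.1]
opening: 0.0001
```

```bash
python3 v.py s4 scene 260 140 400 290
```

```text
6.1 [0.4105 0.0056 0.1306] [-180.     0.2    3.6] [ 0.6  0.2 -3.7] -0.0004
4.0
```

View pics/s4c.png

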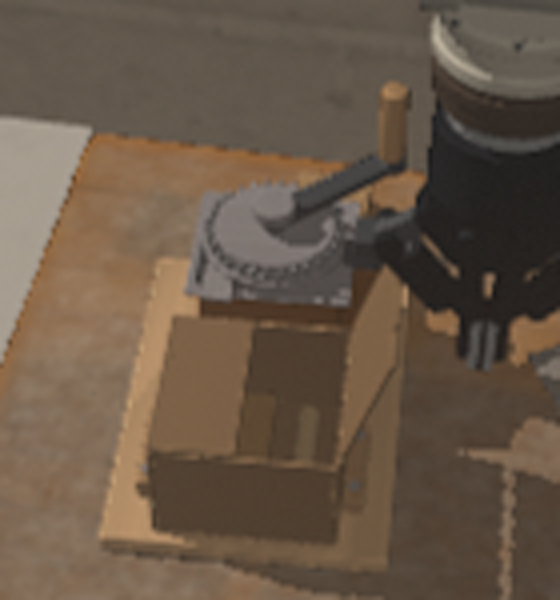

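>>> {"fn": "send_rows", "kwargs": {"targets": [[1,25,0,0,0],[1,42,0,0,0],[1,57,0,0,0],[1,70,0,-1,0],[1,84,0,-4,0],[1,91,0,-10,0],[1,97,0,-16,0],[1,102,0,-24,0],[1,106,0,-31,0],[1,106,0,-31,0]]}}

```text
time: 7.35
ee_pos: [0.5181, 0.0055, 0.1034]
tcp_rot: [180.0, 0.1, 3.6]
wrist_force: [0.1, 0.7, -0.7]
opening: -0.0
```

```bash
python3 v.py s5 scene 260 140 400 290
```

```text
7.4 [0.5181 0.0055 0.1039] [180.    0.    3.6] [-1.   0.3  0.1] -0.0
4.0
```

View pics/s5c.png

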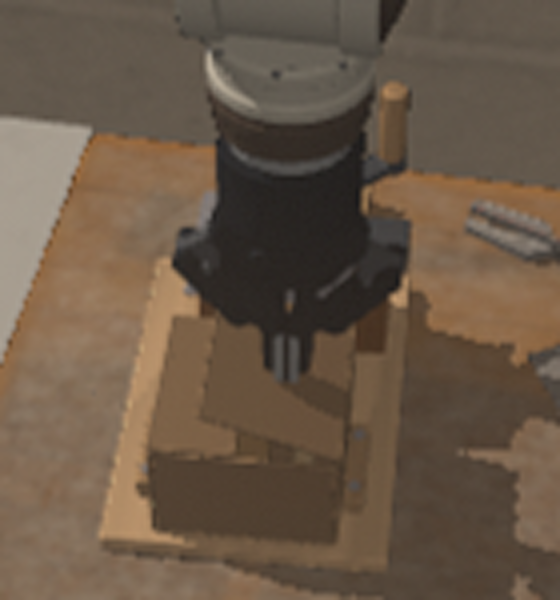

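Folding well; press down on to z ≈ 0.088.

>>> {"fn": "send_rows", "kwargs": {"targets": [[1,6,0,-7,0],[1,12,0,-12,0],[1,15,0,-15,0],[1,15,0,-16,0],[1,15,0,-16,0],[1,15,0,-16,0]]}}

```text
time: 8.15
ee_pos: [0.5334, 0.0056, 0.0884]
tcp_rot: [-180.0, -0.0, 3.6]
wrist_force: [-0.4, 0.2, -0.6]
opening: -0.0
```

```bash
python3 v.py s6 scene 260 140 400 290
```

```text
8.2 [0.5333 0.0056 0.0884] [-180.    -0.     3.6] [ 0.3  0.  -0.1] -0.0
4.0
```

View pics/s6c.png

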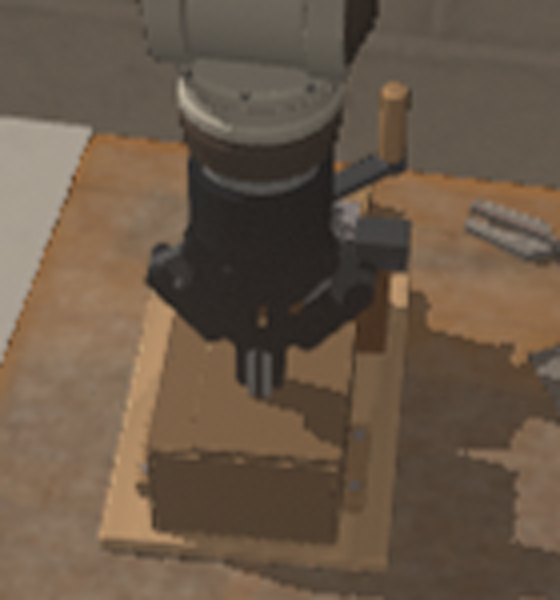

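>>> {"fn": "send_rows", "kwargs": {"targets": [[1,0,0,50,0],[1,0,0,110,0],[0.4,0,-20,162,-5],[0.4,-10,-60,162,-15],[0.4,-22,-100,162,-25],[0.4,-35,-140,162,-35],[0.4,-48,-179,162,-44],[0.4,-48,-179,162,-47.7],[0.4,-48,-179,120,-47.7],[0.4,-48,-179,120,-47.7]]}}

```text
time: 9.45
ee_pos: [0.484, -0.1731, 0.2058]
tcp_rot: [179.9, 0.3, -44.1]
wrist_force: [0.1, 0.3, -0.3]
opening: 0.0514
```

```bash
python3 v.py s7 scene 260 100 420 260; python3 v.py t7 top 270 180 470 330
```

```text
9.5 [ 0.4847 -0.1732  0.2079] [ 1.799e+02  1.000e-01 -4.410e+01] [0.7 0.9 1.7] 0.0512
3.75
9.55 [ 0.4853 -0.1733  0.2092] [-180.    -0.   -44.1] [ 0.  -0.3  0.4] 0.0511
4.0
```

View pics/s7c.png

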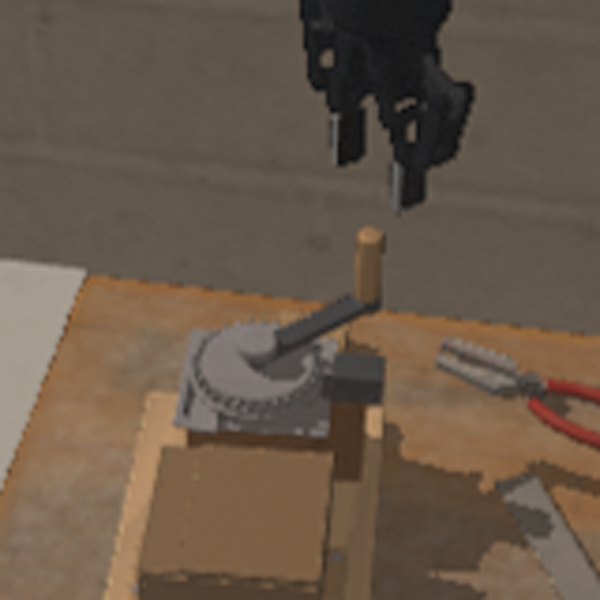

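View pics/t7c.png

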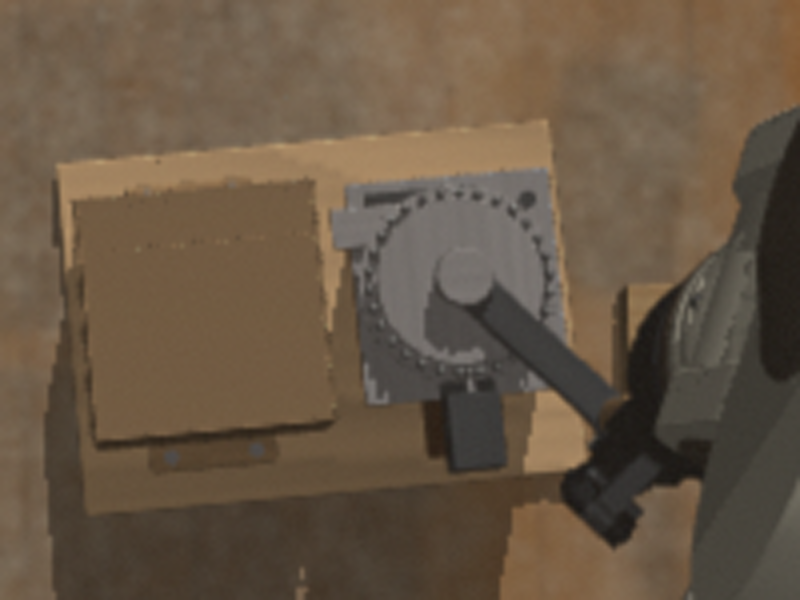

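```bash
python3 - <<'E'
from h import *
K,V,P=load('s7.png'); c=np.array([.4847,-.1732,.2079]); y=np.radians(-44.1); ex=np.array([np.cos(y),np.sin(y),0]); ey=np.array([np.sin(y),-np.cos(y),0])
im=cv2.imread('pics/s7.png')
im=cv2.resize(im[100:200,320:400],None,fx=6,fy=6,interpolation=cv2.INTER_CUBIC)
for dz,col in((0,(0,0,255)),(.006,(0,255,0))):
  for a in(-.040,-.0256,.0256,.040):
    for b in(-.011,.011):
      p=proj(K,V,c+a*ex+b*ey+[0,0,dz]); q=((p-[320,100])*6+2.5).astype(int); cv2.circle(im,tuple(int(x) for x in q),2,col,-1)
cv2.imwrite('pics/s7d.png',im)
E
```

```text
(no output)
```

View pics/s7d.png

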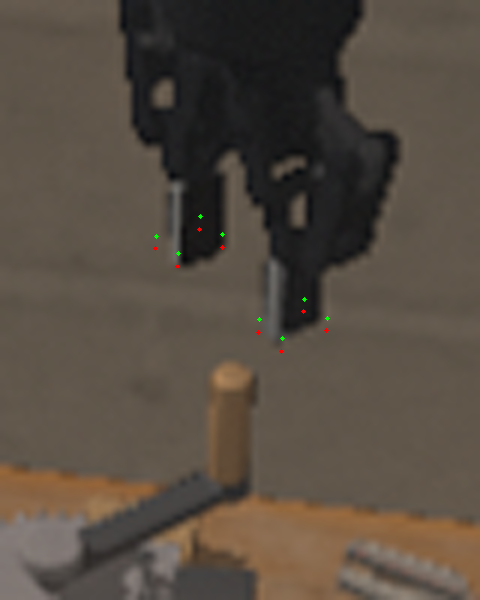

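>>> {"fn": "send_rows", "kwargs": {"targets": [[0.4,0,0,-40,0],[0.4,0,0,-70,0],[0.4,0,0,-81,0],[0.4,0,0,-81,0]]}}

```text
time: 10.05
ee_pos: [0.4858, -0.1735, 0.1283]
tcp_rot: [-180.0, -0.0, -44.1]
wrist_force: [0.3, -0.4, 1.4]
opening: 0.0511
```

```bash
python3 v.py s8 scene 280 140 400 240; python3 v.py t8 top 270 180 470 330
```

```text
10.1 [ 0.486  -0.1736  0.1289] [-1.80e+02 -1.00e-01 -4.41e+01] [ 0.6 -0.   0.7] 0.0512
4
10.15 [ 0.4862 -0.1736  0.1291] [-1.799e+02 -1.000e-01 -4.410e+01] [ 0.1 -0.3  0.8] 0.0516
4.0
```

View pics/s8c.png

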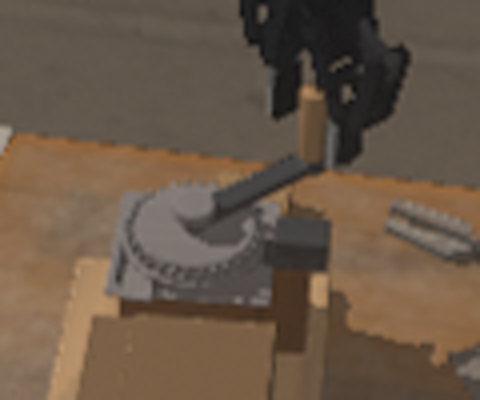

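```bash
python3 - <<'E'
from h import *
K,V,P=load('s8.png'); c=np.array([.486,-.1736,.1289]); y=np.radians(-44.1); ex=np.array([np.cos(y),np.sin(y),0]); ey=np.array([np.sin(y),-np.cos(y),0])
im=cv2.imread('pics/s8.png')
im=cv2.resize(im[150:200,330:390],None,fx=10,fy=10,interpolation=cv2.INTER_CUBIC)
def dot(p,col):
      p=proj(K,V,p); q=((p-[330,150])*10+4.5).astype(int); cv2.circle(im,tuple(int(x) for x in q),3,col,-1)
for a in(-.040,-.0256,.0256,.040):
    for b in(-.011,.011): dot(c+a*ex+b*ey+[0,0,.005],(0,255,0))
for z in (.117,.145,.169): dot([c[0],c[1],z],(0,0,255))
cv2.imwrite('pics/s8d.png',im)
E
```

View pics/s8d.png

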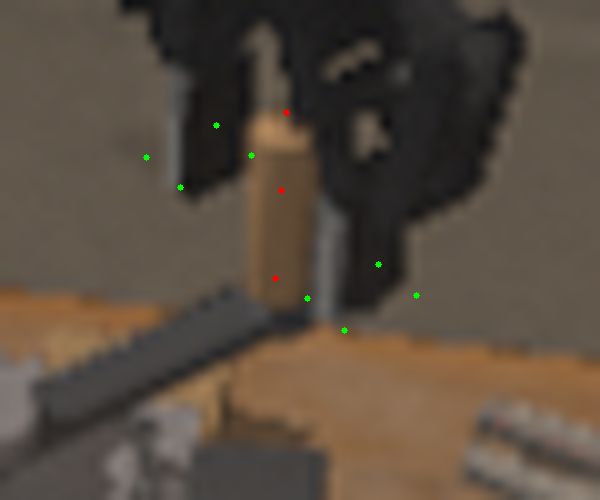

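View pics/t8c.png

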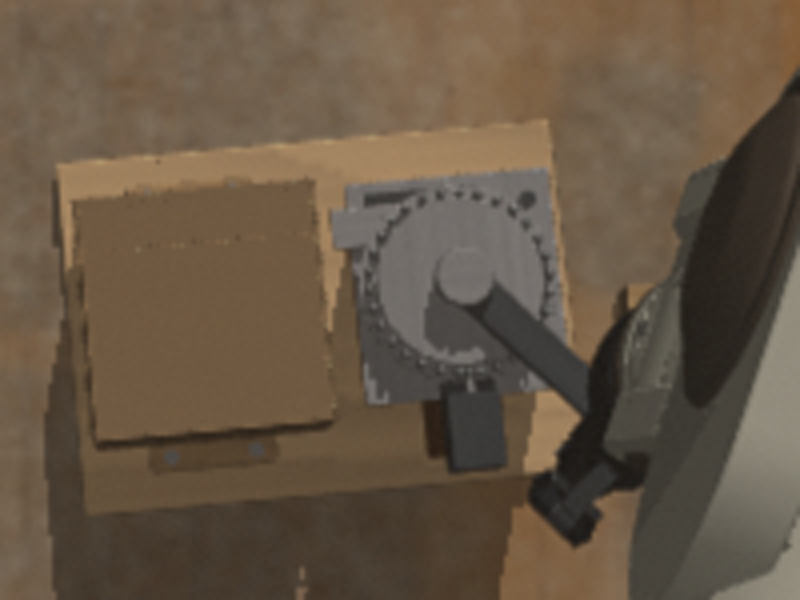

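>>> {"fn": "send_rows", "kwargs": {"targets": [[0.4,0,2,0,0],[0.6,0,2,0,0],[0.7,0,2,0,0],[1,0,2,0,0],[1,0,2,0,0],[1,0,2,0,0]], "squeeze": 40}}

```text
time: 10.9
ee_pos: [0.4868, -0.1727, 0.1278]
tcp_rot: [-180.0, -0.2, -44.1]
wrist_force: [7.7, -7.8, -1.7]
opening: 0.0172
```

```bash
python3 v.py s9 scene 280 140 400 240; python3 v.py t9 top 270 180 470 330
```

```text
10.95 [ 0.4868 -0.1728  0.1278] [-180.    -0.2  -44.1] [ 6.8 -7.1 -0.9] 0.0168
4
11.0 [ 0.4868 -0.1727  0.1278] [-180.    -0.2  -44.1] [ 6.2 -6.7 -1.3] 0.0172
4.0
```

View pics/s9c.png

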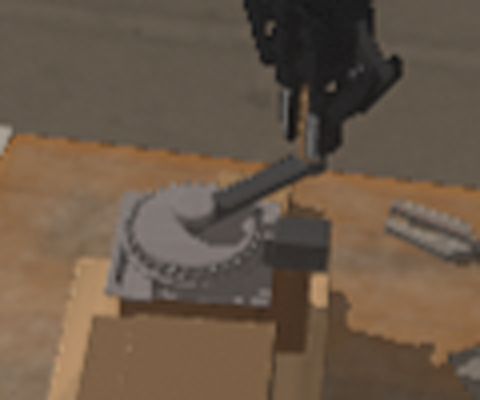

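>>> {"fn": "send_rows", "kwargs": {"targets": [[1,3.5,-3.2,0,3],[1,7.1,-6.2,0,6],[1,10.9,-9.0,0,9],[1,14.8,-11.6,0,12],[1,14.8,-11.6,0,12],[1,14.8,-11.6,0,12]]}}

```text
time: 11.75
ee_pos: [0.5001, -0.183, 0.1277]
tcp_rot: [180.0, 0.0, -32.1]
wrist_force: [-2.5, 1.9, 5.2]
opening: 0.0172
```

```bash
python3 v.py s10 scene 280 140 400 240; python3 v.py t10 top 270 180 470 330
```

```text
11.8 [ 0.5001 -0.1829  0.1277] [-180.    -0.   -32.1] [-3.3  1.3  5.9] 0.0169
4
11.85 [ 0.5001 -0.183   0.1277] [-180.    -0.   -32.1] [-3.4  1.   5.3] 0.0174
4.0
```

View pics/s10c.png

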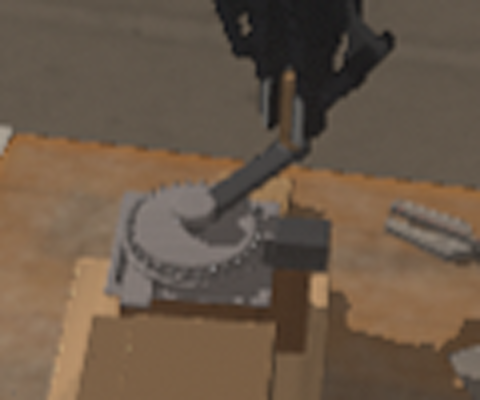

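View pics/t10c.png

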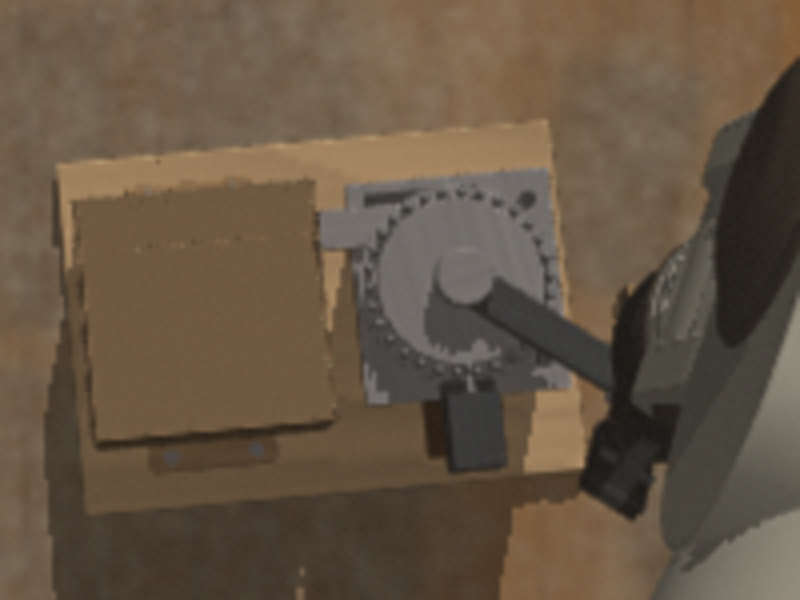

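>>> {"fn": "send_rows", "kwargs": {"targets": [[1,4.1,-2.4,0,3],[1,8.3,-4.6,0,6],[1,12.5,-6.5,0,9],[1,16.9,-8.2,0,12],[1,16.9,-8.2,0,12],[1,16.9,-8.2,0,12]]}}

```text
time: 12.6
ee_pos: [0.5167, -0.1914, 0.1277]
tcp_rot: [180.0, 0.0, -20.1]
wrist_force: [-4.9, 0.0, 4.9]
opening: 0.0168
```

```bash
python3 -c "
from h import *
for i in range(1):
  o=bot.get_obs();print(o['ee_pos'],o['wrist_force'])"
```

```text
[ 0.51673397 -0.19138301  0.12771268] [-4.90379843  0.03118091  4.89723551]
```

>>> {"fn": "send_rows", "kwargs": {"targets": [[1,4.5,-1.5,0,3],[1,9.1,-2.8,0,6],[1,13.6,-3.8,0,9],[1,18.3,-4.6,0,12],[1,18.3,-4.6,0,12],[1,18.3,-4.6,0,12]]}}

```text
time: 13.35
ee_pos: [0.5347, -0.196, 0.1277]
tcp_rot: [180.0, 0.1, -8.1]
wrist_force: [-6.3, -1.0, 7.1]
opening: 0.017
```

```bash
python3 v.py s11 scene 280 140 400 240; python3 v.py t11 top 270 180 470 330
```

```text
13.4 [ 0.5347 -0.1959  0.1277] [ 1.8e+02  1.0e-01 -8.1e+00] [-6.5 -0.1  6.2] 0.0171
4
13.45 [ 0.5347 -0.196   0.1277] [ 1.8e+02  1.0e-01 -8.1e+00] [-5.9  0.8  6.3] 0.0169
4.0
```

View pics/t11c.png

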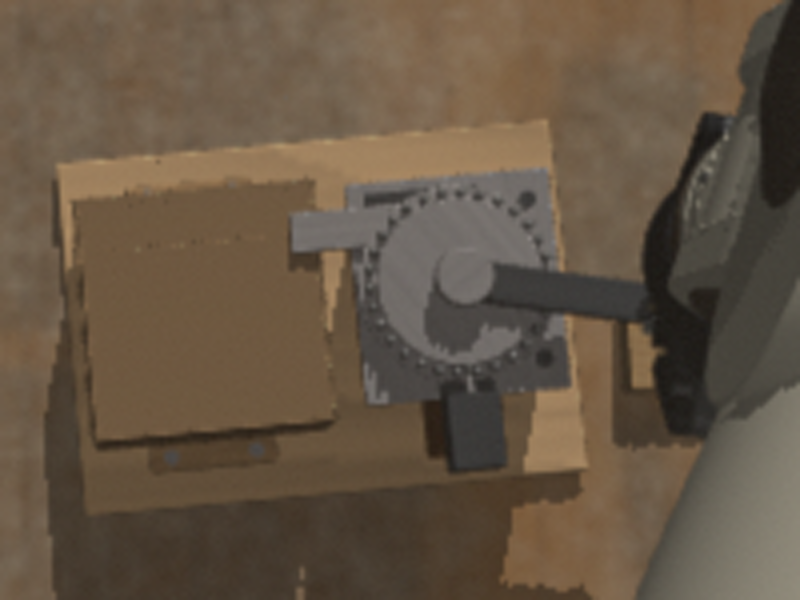

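View pics/s11c.png

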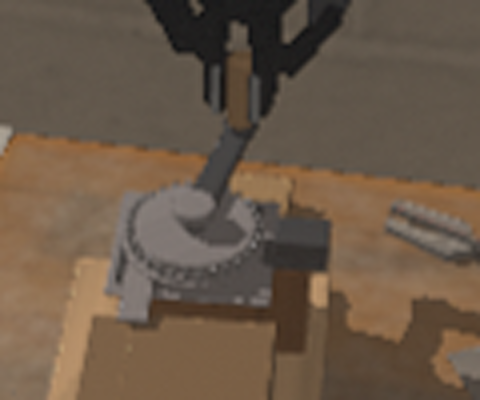

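>>> {"fn": "send_rows", "kwargs": {"targets": [[1,4.7,-0.5,0,3],[1,9.4,-0.8,0,6],[1,14.1,-0.9,0,9],[1,17,-0.8,0,11],[1,19,-0.6,0,12],[1,19,-0.6,0,12],[1,19,-0.6,0,12],[1,19,-0.6,0,12]]}}

```text
time: 14.45
ee_pos: [0.5536, -0.1967, 0.1277]
tcp_rot: [180.0, 0.1, 3.9]
wrist_force: [-6.5, -0.8, 7.1]
opening: 0.017
```

```bash
python3 v.py s12 scene 280 140 400 240; python3 v.py t12 top 270 180 470 330
```

```text
14.5 [ 0.5535 -0.1968  0.1277] [1.8e+02 1.0e-01 3.9e+00] [-7.9 -0.4  6.7] 0.0173
4
14.55 [ 0.5536 -0.1967  0.1277] [1.8e+02 1.0e-01 3.9e+00] [-6.5  0.1  6.2] 0.0171
4.0
```

View pics/t12c.png

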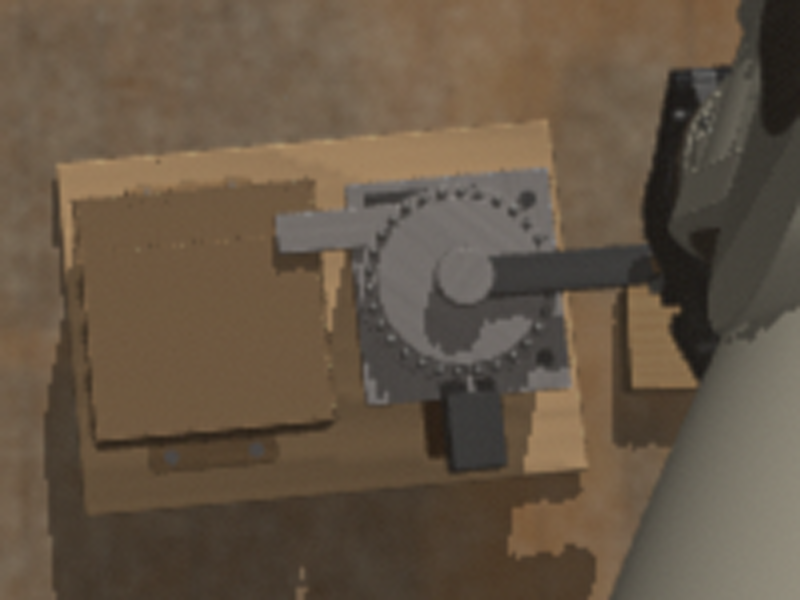

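View pics/s12c.png

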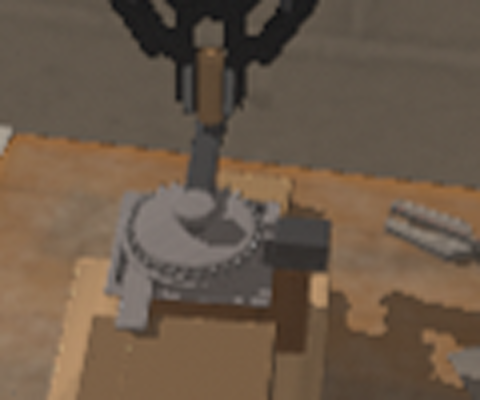

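```bash
python3 - <<'E'
from h import *
K,V,P=load('t12.png')
w=lambda p:onz(K,V,p[0]/4+270-.375,p[1]/4+180-.375,.117)[:2]
# arm edges: dark arm columns
h=cv2.imread('pics/t12.png',0); h=cv2.resize(h[180:330,270:470],None,fx=4,fy=4,interpolation=cv2.INTER_CUBIC)
c=[]
for x in range(500,625,10):
    col=h[225:320,x].astype(int); d=np.where(col<72)[0]; c.append((x,225+d.min(),225+d.max()))
print(c)
m=[w((x,(a+b)/2)) for x,a,b in c]; m=np.array(m); vx,vy,_,_=cv2.fitLine(m.astype(np.float32),cv2.DIST_HUBER,0,.001,.001).ravel()
print(np.degrees(np.arctan2(vy,vx)))
k=lambda x,y:onz(K,V,x/4+270-.375,y/4+180-.375,.092)[:2]
print('keeper travel',np.linalg.norm(k(275,233)-k(333,230)))
# long-flap/jig y reference: baseboard right edge, carton edges
a,b=w((547,120)),w((585,468)); print('board x dir',np.degrees(np.arctan2(*(a-b)[::-1])))
E
```

```text
[(500, np.int64(257), np.int64(314)), (510, np.int64(256), np.int64(313)), (520, np.int64(256), np.int64(308)), (530, np.int64(254), np.int64(313)), (540, np.int64(254), np.int64(319)), (550, np.int64(254), np.int64(319)), (560, np.int64(253), np.int64(319)), (570, np.int64(250), np.int64(290)), (580, np.int64(250), np.int64(290)), (590, np.int64(249), np.int64(289)), (600, np.int64(249), np.int64(289)), (610, np.int64(247), np.int64(288)), (620, np.int64(247), np.int64(319))]
-79.229095
keeper travel 0.025958447673748036
board x dir 4.419489095590391
```

```bash
python3 - <<'E'
from h import *
K,V,P=load('t12.png')
w=lambda p:onz(K,V,p[0]/4+270-.375,p[1]/4+180-.375,.117)[:2]
for a,b in (((505,256.5),(620,247)),((505,293),(610,288)),((465,275),(640,265))):
    d=w(b)-w(a); t=np.degrees(np.arctan2(d[1],d[0])); print(t, 'ratchet deg',t-4.2+360-222)
E
```

```text
-85.85253778392541 ratchet deg 47.9474622160746
-87.86924385618899 ratchet deg 45.93075614381098
-87.31698800947947 ratchet deg 46.48301199052054
```

```bash
python3 -c "
from workcell import bot
print(bot.job_done()); o=bot.get_obs(); print(o['time'],o['ee_pos'],o['wrist_force'])"
```

```text
the job is handed in; nothing more can be done
None
the job is handed in; nothing more can be done
```

The job is handed in at about 14.6 s of the 51 s allowed. I folded the short flap flat, then the long flap over it. I then gripped the peg at its rest stop and swung it along its arc in four 12° steps, and handed in still gripping it.

**Last checks**
- **Lever angle:** about 46.5° (0.81 rad) from the measured tool travel, and 46 to 48° from the arm's edges in the top view. The target is 48°, and the allowed band is 0.745 to 0.93 rad.
- **Keeper:** it moved about 26 mm, against 25.2 mm for four clicks, and lies over the shut flaps.
- **Hold:** the grip is set to 40 N with the opening at 17 mm on the 18 mm peg. The lever pushes back with about 6.5 N.
- **Flaps:** both looked flat in the last pictures.
- **Sanding block, tape roll and offcut:** I never worked near the block or the roll. The offcut looked unmoved in the last top view, where it is partly hidden, but I measured none of the three at the end.

**What disagreed**
- **Cameras:** the two views differed by about 5 to 7 mm in y, and two-view heights came out 5 to 9 mm low. I used the given heights and the tool's position against the peg instead.
- **Click feel:** the 6.5 N at the end is above the 2 to 3 N expected where a click drops in. The four clicks are therefore counted by angle and keeper travel, not felt.

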